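Clear the old votive plaques into the shelf's spring drawer

ROBOT

A 7-joint arm with a two-finger parallel gripper is mounted at the origin on the work surface. World frame = base frame: x ahead of the robot, y to its left, z up, the work surface at z = 0. Lengths are in m, angles in rad, forces in N, time in s.
With the tool pointing down it reaches from about 0.425 to 0.925 m from the base axis. Payload 6.8 kg.
Tool frame: the origin (TCP) lies on the front face of the gripper's body, between the roots of the fingers; the fingertips stand 73 mm ahead of it and the grasp point (between the pads) lies 54 mm ahead of it (env.nose_length is the distance from the TCP to the fingertips, in m); z points along the fingers, y is the line along which they close (so a half turn about z gives the same grasp; the last joint's range is limited). The gripper opens to 85 mm and grips with 20 to 120 N. Pads are 22 mm wide; open, the fingers measure 114 mm over their backs; the gripper's body (76 mm by 85 mm) begins 54 mm behind the grasp point. The pads swing forward as they close: fully open they stand 13 mm farther back than shut.
Start: joints at [1.148, 0.477, 0.022, 1.555, -0.011, 1.109, -0.083], TCP at [0.209, -0.642, 0.304] pointing down, gripper open.
Joint ranges: [-2.96, 2.96], [-0.34, 2.1], [-1.41, 1.46], [0.24, 2.44], [-1.37, 4.51], [0.17, 1.92], [-2.96, 2.96]. Speed limits (rad/s): [2.39, 2.39, 3.14, 3.14, 3.14, 3.14, 3.14].

INTERFACE

Orientations are given as a unit quaternion [w, x, y, z].
In Python, from cell import env, kin, camera, calibration, job gives the robot as it stands. The module is installed in compiled form; this text tells all that it offers. Calls block until the motion is done:
- env.reach(position, orientation): joint-space move of the TCP to a pose.
- env.movel(position, velocity=0.15, rot=None, stop_force=None): straight line of the TCP; rot=None keeps the orientation; velocity is the mean speed in m/s. With stop_force (N) it stops when the force on the tool has changed by that much, and returns True; else False.
- env.goto_joints(angles): joint-space move.
- env.grip(opening, f_grip=None): finger opening in m; f_grip is the grip in N (None keeps the last); returns when the fingers have stopped.
- env.dwell(seconds).
- kin.inverse_kinematics(position, orientation): joint angles nearest the present ones, or None.
- env.get_state(): the state.
- camera(name): name is "scene" or "top"; returns (picture, depth): 420x560x3 uint8, blue, green, red; 420x560 float32, m along the optical axis (not along the pixel's ray), 0 where there is no reading.
- calibration(name): a dict with "fx", "fy", "cx", "cy" (pixels), "rvec" (rotation vector, rad) and "tvec" (3), from world to camera coordinates, as OpenCV has them. Camera axes: x right, y down, z forward; pixel columns grow to the right and rows downward; lengths in m; the calibration is good to about 2 mm. A picture is of the moment at which its call begins. calibration takes no time and is no camera call.
A pose or a line that the arm cannot do raises env.PlanningError and nothing moves.
- job.job_done(): hands the job in; it is judged then, once.
The state is a dict: "time": time; "qpos": joint angles; "joint_velocities": joint speeds; "joint_torque": joint torques, N m; "tcp_pos": TCP position; "orientation": TCP orientation; "force": force on the tool from outside, world axes, zero at the start; "torque": the same for the moment, N m; "opening": finger opening in m; "gripper_force": force on a finger pad.
Only numpy, scipy, OpenCV 4.12 (cv2) and the standard library are available. Lean on these libraries where they do the work, as an engineer would, in place of code of your own. Each camera call takes 0.05 s, during which the arm holds its last target. There are 200 camera calls.

TASK

Press the steel button so that the drawer under the shelf springs open, then lift the brass bell off the plaque it was left on and gently set it upright, wholly on its round wooden stand. After that push the two wooden plaques, without lifting them, off the shelf's front edge so that both drop into the open drawer, and finally push the drawer shut until it latches by itself. Leave the censer, the cups and the fish block where they are.

Things in the scene. Friction and masses are not known exactly. Their poses are not given: they have to be found in the camera images.
- shelf: Fixed red lacquered shelf unit, 370 deep (x) x 400 wide (y) x 140 mm high. Origin on the table under the middle of its front edge; x points from front edge to back (about world +y), y along the edge (about world -x, to the robot). Top at z = 140. The plaques go over the front edge, along shelf -x; their centres lie 75 to 120 mm behind it, one near y = 35, one near y = -75.
- button_top (a point): Top centre of the domed steel push button (32 mm diameter, in a brass housing) on the shelf top near the front edge, at the end nearest the robot. Pressed straight down; travel 8 mm, 5 N when fully down; pressing it all the way frees the drawer's catch; let go and it comes back up.
- button (a joint): Travel of the button in m: 0 up, 0.008 fully down; the catch lets go at about 0.005.
- drawer (a joint): Opening in m of the teak drawer below the shelf's front edge: 0 latched, 0.15 open; it slides along shelf -x. A spring opens it (3.6 N shut, 2 N open) in about a second. To shut, push it past 0 to the stop at -0.004; near the end, where a tooth snaps behind the catch, it takes about 6 to 10 N. It then stays at 0 to 0.002; not latched, it springs open.
- drawer_in (a point): Centre of the drawer's inner floor; moves with the drawer, axes parallel to the shelf's. Inside 210 (x) x 250 (y) mm, walls 86 mm high, floor 18 mm above the table; its y = 0 is at shelf y = -20. Open, the 142 mm behind its front panel lie clear in front of the shelf's edge.
- pull (a point): Centre of the front face of the drawer's pull: an upright round teak disc, 48 mm diameter, 14 thick, its face 52 mm out from the drawer's front panel, centre 75 mm above the table; moves with the drawer. The face looks along shelf -x; push it along shelf +x to shut the drawer.
- plaque_a: Flat teak votive plaque 90 (its x) x 70 (y) x 18 (z) mm, 80 g, with two dark lines, the one with the bell standing on it. Origin at the centre of its underside; its x axis points roughly (within 0.25 rad) along the shelf's x.
- plaque_b: The other flat teak votive plaque, the same in size and looks, with nothing on it. Origin at the centre of its underside; axes as plaque_a's.
- bell: Brass hand bell, 58 mm across its mouth, 116 mm high with its upright turned teak handle, 0.26 kg. Origin at the centre of its mouth (underside), z up along the handle. The handle is round, 20 mm thick from 71 to 109 mm above the origin. It stands upright on plaque_a at the start.
- bell_stand: Fixed round dark wood disc, 96 mm in diameter, 12 mm high, on the shelf towards the back at the end nearest the robot. Origin at the centre of its underside (on the shelf top).
- censer: Bystander: squat bronze tripod censer, 104 mm across, 100 high, at the back of the shelf. Origin under its centre.
- cup_a: Bystander: white porcelain offering cup, 48 mm across, 42 high, on the shelf between button and bell stand. Origin under its centre.
- cup_b: Bystander: the same kind of cup, near the shelf's end farthest from the robot. Origin under its centre.
- fish_block: Bystander: hollow rosewood fish block, 96 x 80 x 82 mm high, at the back of the shelf between stand and censer. Origin under its centre.
Mind the look-alikes: they are no part of the job. Leave any purple look-alike of the bell alone.

How it is judged:
By the outcome, as a careful person would: the job done as asked, in the order asked, and still so for the second after the job is handed in, with the robot touching nothing.
It also fails if it takes over 67 s, if anything falls off the work surface, if the arm or the gripper's body presses on something with over 40 N, if the wrist force passes 120 N, or if a joint passes its speed limit or range.

## Working session

There is one attempt and no reset: what is moved stays moved. The work goes in short steps, each a Python script; the robot and the scene stay as the last script left them, time stands still between calls to the robot, and variables do not carry over. Pictures are saved under pics/ and viewed, at most 10 in all, crops included, and the job is handed in when it is done.

```bash
mkdir -p pics
cat > h.py <<'E'
import numpy as np, cv2
from cell import env, kin, camera, calibration, job
from scipy.spatial.transform import Rotation as R
def unproj(name,uv,d):
    c=calibration(name); M=cv2.Rodrigues(np.array(c["rvec"],float))[0]; t=np.array(c["tvec"],float).ravel()
    uv=np.atleast_2d(uv).astype(float); d=np.broadcast_to(d,len(uv))
    p=np.c_[(uv[:,0]-c["cx"])/c["fx"]*d,(uv[:,1]-c["cy"])/c["fy"]*d,d]
    return (p-t)@M
def cloud(name,dep):
    h,w=dep.shape; v,u=np.mgrid[:h,:w]
    return unproj(name,np.c_[u.ravel(),v.ravel()],dep.ravel()).reshape(h,w,3)
def ray_z(name,uv,z):
    a=unproj(name,uv,0.1);b=unproj(name,uv,1.0); s=(z-a[:,2])/(b[:,2]-a[:,2]); return a+s[:,None]*(b-a)
E
python3 - <<'E'
from h import *
for n in("scene","top"):
    p,d=camera(n); np.savez(f"pics/{n}0.npz",p=p,d=d); cv2.imwrite(f"pics/{n}0.png",p)
    c=calibration(n);M=cv2.Rodrigues(np.array(c["rvec"],float))[0];print(n,-M.T@np.array(c["tvec"]).ravel(),M[2],c["fx"])
print(env.get_state()["orientation"],env.get_state()["time"])
E
```

```text
scene [0.68539688 0.73723526 0.69896202] [-0.19398599 -0.70653971 -0.68056673] 526.8182621980532
top [0.42669089 0.10476328 1.1018115 ] [ 0.09373615 -0.01397958 -0.99549892] 545.5328434952812
[-7.92672235e-04  9.87633868e-01  1.56775900e-01 -1.77882660e-04] 0.1
```

View pics/scene0.png

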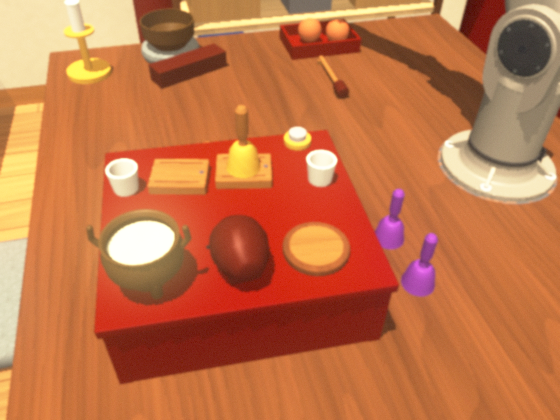

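View pics/top0.png

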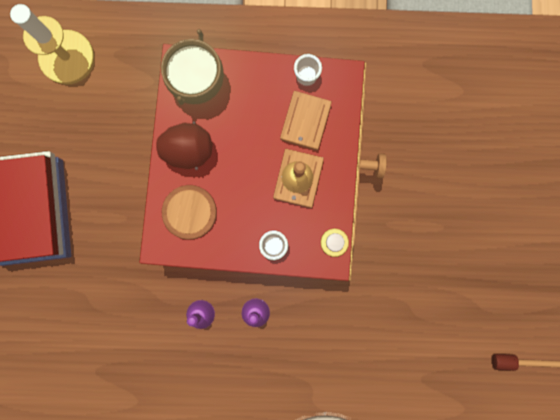

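The scene view shows the brass bell on a plaque at (243,150), the free plaque at (180,176), the button at (297,137) and the stand at (316,247). The top view has them at (298,177), (306,120), (335,242) and (189,212), with the pull at (381,166).

- **Bell candidates:** brass (298,177), purple (200,313) and purple (256,311). I choose the brass one on the plaque.
- **Button candidates:** the steel dome in brass at (335,242) and the candlestick at (66,57). I choose the first.

I'll check these in one close crop.

Run:
```python
from h import *
p=np.load("pics/top0.npz")["p"]
c=cv2.resize(p[80:265,255:395],None,fx=4,fy=3.2,interpolation=cv2.INTER_CUBIC)
c=cv2.resize(p[80:265,255:395],None,fx=3.2,fy=3.2,interpolation=cv2.INTER_CUBIC)
cv2.imwrite("pics/crop0.png",c)
z=np.load("pics/top0.npz"); C=cloud("top",z["d"])
for n,uv in dict(button=(335,242),stand=(189,212),pa=(282,190),pb=(306,120),belltip=(299,168),pull=(383,166),shelf=(240,180)).items(): print(n,C[uv[1],uv[0]].round(4))
# shelf top pixels -> edges
hsv=cv2.cvtColor(p,cv2.COLOR_BGR2HSV)
m=((abs(C[...,2]-.14)<.01)).astype(np.uint8); 
cs=max(cv2.findContours(m,cv2.RETR_EXTERNAL,cv2.CHAIN_APPROX_NONE)[0],key=cv2.contourArea)
q=ray_z("top",cs[:,0,:],.14)
r=cv2.minAreaRect((q[:,:2]*1000).astype(np.float32)); print(r, cv2.boxPoints(r))
# top surfaces by height
def blob(lo,hi,ctr,rad):
    k=(C[...,2]>lo)&(C[...,2]<hi)&(np.hypot(C[...,0]-ctr[0],C[...,1]-ctr[1])<rad)
    return C[k]
for n,uv in dict(pa=(282,190),pb=(306,120),stand=(189,212)).items():
    lo,hi=(.148,.168) if n!='stand' else (.146,.16)
    ctr=C[uv[1],uv[0]] if n!='pa' else C[200,292]
    b=blob(lo,hi,ctr,.06); print(n,len(b),b.mean(0).round(4),cv2.minAreaRect((b[:,:2]*1000).astype(np.float32)))
k=(C[...,2]>.22)&(C[...,1]<-.2)&(C[...,0]>.4)&(C[...,0]<.8)&(C[...,2]<.3); print("bell high",C[k].mean(0),C[k].max(0),C[k].min(0),k.sum())
```

```text
button [0.4533 0.0048 0.1629]
stand [0.4986 0.2593 0.1512]
pa [0.5414 0.0985 0.1567]
pb [0.6671 0.0597 0.1571]
belltip [0.5619 0.0741 0.274 ]
pull [ 0.5992 -0.0889  0.0987]
shelf [0.5595 0.1737 0.1368]
((596.6131591796875, 149.2899169921875), (369.9687194824219, 398.5768127441406), 86.85836029052734) [[387.4863   -24.494522]
 [785.46405  -46.338333]
 [805.74     323.07434 ]
 [407.76227  344.91815 ]]
pa 795 [0.5395 0.0751 0.158 ] ((549.3740234375, 74.45684814453125), (69.88417053222656, 58.99711608886719), 78.40809631347656)
pb 2015 [0.6671 0.0611 0.1575] ((661.001953125, 62.67674255371094), (70.06166076660156, 105.8031005859375), 75.7508773803711)
stand 2331 [0.4995 0.2602 0.1513] ((499.7631530761719, 259.8807373046875), (93.02082061767578, 94.28477478027344), 2.534775733947754)<stdin>:22: RuntimeWarning: Mean of empty slice.
  ret = um.true_divide(
Traceback (most recent call last):
ValueError: zero-size array to reduction operation maximum which has no identity
```

View pics/crop0.png

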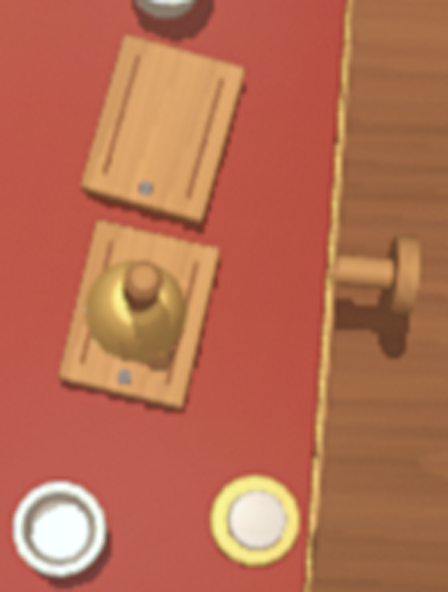

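The crop confirms the choices. Brass bell with its handle tip at crop (143,280), plaque_a corners at (100,222), (218,248), (184,408), (62,380). Plaque_b corners are (127,37), (244,67), (203,224), (83,187), and the button centre is (257,520). The plaques' long sides run along the shelf's y.

```bash
cat >> h.py <<'E'
O=np.array([.5865,-.0354]); X=np.array([.0548,.9985]); Y=np.array([-.9985,.0548])
def W(x,y,z): return [*(O+x*X+y*Y),z]
def S(p): d=np.asarray(p)[...,:2]-O; return np.stack([d@X,d@Y],-1)
def rot(sgn):
    y=sgn*np.array([*Y,0]); z=np.array([0,0,-1.]); q=R.from_matrix(np.c_[np.cross(y,z),y,z]).as_quat(); return q[[3,0,1,2]]
E
python3 - <<'E'
from h import *
def cr(l,z): return ray_z("top",(np.array(l)+.5)/3.2-.5+[255,80],z)
for n,l,z in [("pa",[(100,222),(218,248),(184,408),(62,380)],.158),("pb",[(127,37),(244,67),(203,224),(83,187)],.158),("bell",[(143,276)],.272),("button",[(257,520)],.165)]:
    q=cr(l,z); print(n,q.mean(0).round(4),S(q.mean(0)).round(4),S(q).round(3).tolist())
z=np.load("pics/top0.npz"); C=cloud("top",z["d"])
for n,lo,hi in(("tip",.262,.285),("btn",.158,.175)):
    r=C[150:200,275:320] if n=="tip" else C[225:260,318:352]
    k=(r[...,2]>lo)&(r[...,2]<hi); print(n,k.sum(),r[k].mean(0),r[k].max(0),r[k].min(0))
for n,uv in dict(fish=(184,146),censer=(190,72),cupb=(307,70),cupa=(273,245)).items(): print(n,S(C[uv[1],uv[0]]))
for s in(1,-1):
    for p in (W(0,.13,.3),W(.03,.13,.24),W(-.25,-.02,.2),W(-.22,-.02,.133),W(.165,-.075,.216)): 
        q=kin.inverse_kinematics(p,rot(s)); print(s,None if q is None else np.round(q,2))
E
```

```text
pa [0.5635 0.0699 0.158 ] [0.1038 0.0287] [[0.13, -0.02], [0.065, -0.011], [0.076, 0.078], [0.144, 0.068]]
pb [0.6672 0.0597 0.158 ] [ 0.0994 -0.0754] [[0.124, -0.125], [0.058, -0.114], [0.074, -0.024], [0.141, -0.039]]
bell [0.5655 0.0736 0.272 ] [0.1077 0.0269] [[0.108, 0.027]]
button [0.453 0.005 0.165] [0.0331 0.1355] [[0.033, 0.136]]
tip 127 [0.56437431 0.07345439 0.27019316] [0.57427772 0.08317005 0.27663007] [0.55540942 0.06459949 0.26383814]
btn 262 [0.45390113 0.00529406 0.16299366] [0.46901049 0.02015773 0.16780889] [ 0.43944563 -0.0095432   0.15883127]
fish [0.2966573  0.00173386]
censer [ 0.30213658 -0.12771344]
cupb [ 0.1044344  -0.17018304]
cupa [0.13879296 0.14880927]
1 [-1.17  0.3   1.33  2.11 -0.35  0.99 -2.85]
1 [ 0.83  0.44 -1.17  2.07  0.5   0.96  2.48]
1 [ 0.16  0.57  0.28  1.7  -0.19  0.9  -2.68]
1 [ 0.11  0.64  0.28  1.77 -0.24  0.77 -2.68]
1 [ 0.44  0.89 -1.19  1.56  0.86  1.29  2.21]
-1 [ 0.51  0.18 -0.64  2.02  0.13  0.98 -0.25]
-1 [ 0.46  0.27 -0.69  2.08  0.23  0.86 -0.41]
-1 [ 0.61  0.58 -0.36  1.67  0.24  0.94  0.11]
-1 [ 0.58  0.65 -0.37  1.73  0.31  0.82  0.01]
-1 [ 0.16  0.66 -0.65  1.58  0.44  1.06 -0.67]
```

Run:
```python
from h import *
Q=rot(-1)
env.grip(0.0); 
env.reach([.4535,.005,.29],Q)
print(env.movel([.4535,.005,.163+.073-.009],velocity=.06,stop_force=12),env.get_state()["tcp_pos"],env.get_state()["force"])
env.dwell(.3)
env.movel([.4535,.005,.29],velocity=.2)
print(env.get_state()["time"])
env.reach([.5645,.0735,.36],Q); env.grip(.06)
p,d=camera("top"); np.savez("pics/top1.npz",p=p,d=d); cv2.imwrite("pics/top1.png",p); print(env.get_state()["time"])
```

```text
True [0.45319786 0.00505995 0.22861456] [-3.28754695 -0.82444458  9.54750354]
5.0667
6.3583
```

View pics/top1.png

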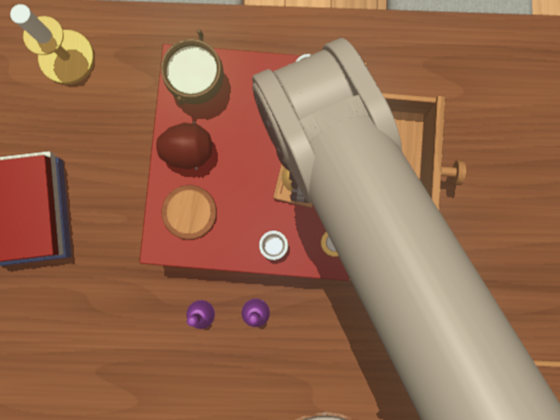

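The top view shows the drawer open, with its panel at (440,165) and the pull at (460,172). Next is the bell.

Run:
```python
from h import *
env.movel([.5645,.0735,.302],velocity=.12)
env.grip(0.0,40); s=env.get_state(); print(s["opening"],s["gripper_force"],s["time"])
env.movel([.5645,.0735,.40],velocity=.12)
env.movel([.4995,.2602,.40],velocity=.15)
env.movel([.4995,.2602,.310],velocity=.1)
print(env.get_state()["force"],env.movel([.4995,.2602,.292],velocity=.02,stop_force=2),env.get_state()["tcp_pos"],env.get_state()["opening"])
env.dwell(.2); env.grip(.05); env.movel([.4995,.2602,.40],velocity=.15)
env.movel(W(.175,-.0754,.36),velocity=.25)
p,d=camera("scene"); cv2.imwrite("pics/scene2.png",p);print(env.get_state()["time"])
```

```text
0.019228981969772692 39.73009038541932 7.4333
[-0.09284026  0.10412167 -2.3886148 ] True [0.49936993 0.26020344 0.29655666] 0.018828038494402243
14.1
```

View pics/scene2.png

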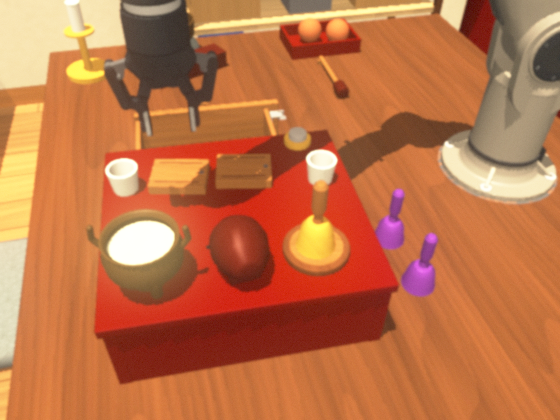

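The bell stands upright on its stand at (318,245), and both plaques are still at (180,176) and (244,171). Next I push plaque_b.

```bash
cat >> h.py <<'E'
def push(y,xend=-.015):
    env.grip(.04); env.movel(W(.172,y,.25),velocity=.2)
    print(env.movel(W(.172,y,.216),velocity=.06,stop_force=8),env.get_state()["tcp_pos"])
    z=env.get_state()["tcp_pos"][2]+.0005
    print(env.movel(W(xend,y,z),velocity=.07,stop_force=15),S(env.get_state()["tcp_pos"]),env.get_state()["force"])
    env.dwell(.3); env.movel(W(xend,y,.30),velocity=.2)
E
python3 - <<'E'
from h import *
push(-.0754)
env.movel(W(.172,.0287,.30),velocity=.2)
for n in("scene","top"):
    p,d=camera(n); np.savez(f"pics/{n}3.npz",p=p,d=d); cv2.imwrite(f"pics/{n}3.png",p)
print(env.get_state()["time"])
E
```

```text
False [0.67128765 0.1322913  0.21598672]
False [-0.01466997 -0.07536214] [0.12163365 0.13092307 0.57772952]
20.7833
```

View pics/top3.png

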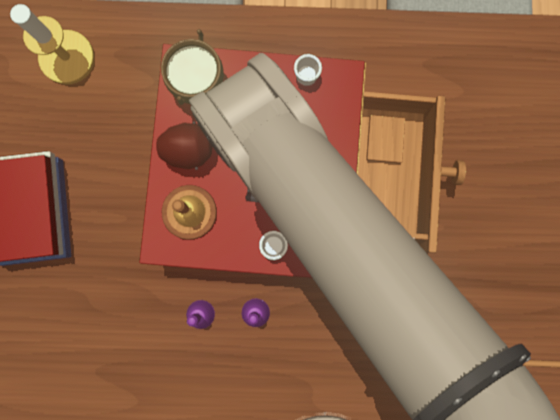

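Plaque_b lies flat in the drawer at (385,138), and the bystanders haven't moved. Next is plaque_a.

Run:
```python
from h import *
push(.0287)
env.grip(0.0)
env.movel(W(-.27,-.02,.30),velocity=.25)
for n in("scene","top"):
    p,d=camera(n); np.savez(f"pics/{n}4.npz",p=p,d=d); cv2.imwrite(f"pics/{n}4.png",p)
C=cloud("top",d); r=C[155:190,440:475]; k=(r[...,2]>.06)&(r[...,2]<.12); print(S(r[k]).min(0),S(r[k]).mean(0))
print(env.get_state()["time"])
```

```text
False [0.56731184 0.1380784  0.21601641]
False [-0.01468377  0.02868295] [-1.11253523 -0.34388045  0.01872655]
[-0.20847874 -0.04269301] [-0.18901509 -0.01879578]
27.5667
```

View pics/scene4.png

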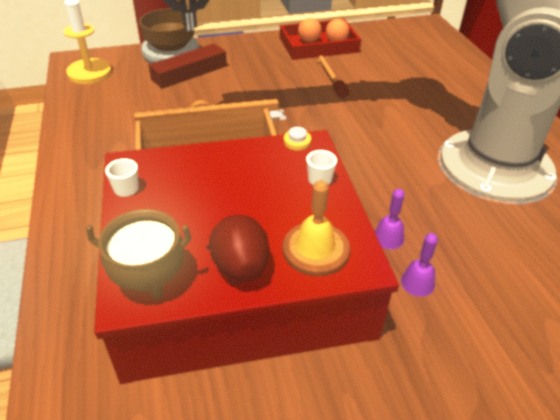

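View pics/top4.png

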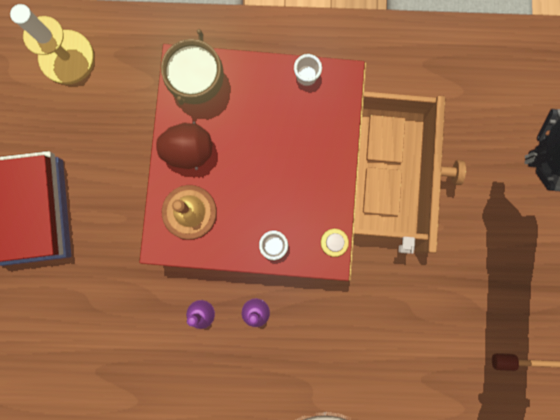

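Both plaques lie flat in the drawer at (385,138) and (380,192). The pull face is at shelf x ≈ -0.208, so now I shut the drawer.

Run:
```python
from h import *
env.movel(W(-.25,-.02,.133),velocity=.15)
print(env.movel(W(-.085,-.02,.133),velocity=.07,stop_force=25),S(env.get_state()["tcp_pos"]),env.get_state()["force"])
print(env.movel(W(-.045,-.02,.133),velocity=.03,stop_force=16),S(env.get_state()["tcp_pos"]),env.get_state()["force"])
env.dwell(.2)
env.movel(W(-.16,-.02,.133),velocity=.08); env.movel(W(-.25,-.02,.30),velocity=.2); env.dwell(.5)
for n in("scene","top"):
    p,d=camera(n); np.savez(f"pics/{n}5.npz",p=p,d=d); cv2.imwrite(f"pics/{n}5.png",p)
print(env.get_state()["time"],env.get_state()["force"])
```

```text
False [-0.08533146 -0.02003021] [ 2.78288113 -4.59894706 -1.42124604]
True [-0.06486445 -0.02000402] [ 0.93321435 -3.3256611   2.0323438 ]
35.4583 [ 0.85812934  0.82773038 -0.0622869 ]
```

View pics/top5.png

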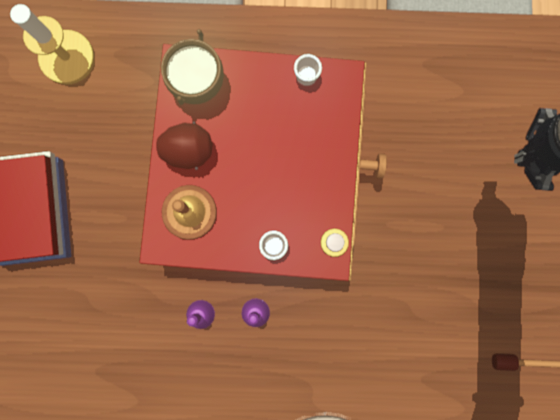

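The pull is back at its starting pixel (381,166) and has stayed there with the tool well clear, so the drawer is latched. The bell is on its stand and nothing else has moved.

```bash
python3 -c "
from h import *
print(job.job_done())"
```

```text
the job is handed in; nothing more can be done
None
```

The job is done and handed in at about 35 s: the bell stands upright on its stand, both plaques are in the drawer, the drawer is latched shut, and the censer, cups and fish block are where they were.

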